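# Shut the split shield and hold the casting dial at power step three

### The arm

A 6-joint arm with a two-finger parallel gripper is mounted at the origin on the work surface. World frame = base frame: x ahead of the robot, y to its left, z up, the work surface at z = 0. Lengths are in m, angles in rad, forces in N, time in s.
With the tool pointing down it reaches from about 0.3 to 0.775 m from the base axis. Payload 14.6 kg.
Tool frame: the origin (TCP) lies between the finger pads, 19 mm behind the fingertips; this is the grasp point; z points along the fingers, y is the line along which they close (so a half turn about z gives the same grasp; the last joint's range is limited). The gripper opens to 94 mm and grips with 3 to 60 N. Pads are 16 mm wide; open, the fingers measure 119 mm over their backs; the gripper's body (75 mm by 177 mm) begins 78 mm behind the grasp point.
Start: joints at [-1.387, 0.3, 1.521, -0, 1.321, -0.067], TCP at [0.136, -0.533, 0.224] pointing down, gripper open.
Joint ranges: [-3.03, 3.03], [-0.79, 2.21], [0.23, 2.52], [-1.04, 4.18], [0, 3.07], [-2.55, 2.55]. Speed limits (rad/s): [2.22, 2.22, 2.57, 3.14, 3.14, 3.14].

### API

Orientations are given as [roll, pitch, yaw] about the fixed x, y, z axes, in that order (R = Rz(yaw) Ry(pitch) Rx(roll)).
In Python, from station import ctrl gives the robot as it stands.
- The arm moves only by the tool carry_out, never from a script. Its argument "motion" is text: rows parted by semicolons, each of 7 numbers parted by spaces: the shift along the world's x, y, z in m, then the turn, a rotation vector about the world's x, y, z in degrees, then the closure in counts, from 0 (fully open) to 255 (shut). In form: dx dy dz wx wy wz hand; .... A call has 1 to 20 rows; each row shifts and turns the commanded pose from where the row before left it; what a row does not reach is not made up. A row lasts 1/12 s, in which the tool goes at most 41.7 mm and 7.16 degrees, less where a joint would pass 70% of its speed; a pose out of reach is approached as far as the arm can. A call is refused whole if a number of a shift passes 0.0417 or a number of a turn 7.16, either way. A call with a gripper value outside its range is refused whole. The fingers move at their own pace and stop on an object; "grip_force" is the grip in N (left out, the last holds). Time passes only in rows, so rows that do not move let the fingers close. It gives the time, the measured TCP pose, the force, the opening and the grip force at its end, in the units of the state.
- ctrl.get_obs(): the state, without advancing time (a new reading comes with each control period).
- ctrl.camera(name): name is "scene" or "top"; returns a dict with "pixels" (480x640x3 uint8, red, green, blue), "range_z" (480x640 float32, m along the optical axis (not along the pixel's ray), 0 where there is no reading), "K" (3x3 intrinsics, pixels), "position" and "attitude" of the camera in the world. Camera axes: x right, y up, looking along -z (the intrinsics and any distortion apply to the point x, -y, -z); pixel columns grow to the right and rows downward; lengths in m; the calibration is good to about 2 mm. A picture is of the moment at which its call begins.
- ctrl.hand_in(): hands the job in; it is judged then, once.
The state is a dict: "time_s": time; "qpos": joint angles; "joint_vel": joint speeds; "tau": joint torques, N m; "ee_pos": TCP position; "eef_rot": TCP orientation; "force": force on the tool from outside, world axes, zero at the start; "moment": the same for the moment, N m; "grip_width": finger opening in m; "grip_force": force on a finger pad.
Only numpy, scipy, OpenCV 4.12 (cv2) and the standard library are available. Lean on these libraries where they do the work, as an engineer would, in place of code of your own. Each camera call takes 0.05 s, during which the arm holds its last target. There are 200 camera calls.

### The job

On the casting bench, swing both halves of the open metal shield round the crucible shut until their front edges meet, edge to edge. Then, with the shield shut, turn the red spring-return dial on the white console clockwise past its first two clicks to the third (three dots) and keep holding it there against its spring: the program finishes while the gripper still holds the dial, because it springs back when let go. Do not turn the dial while the shield is open, and leave the spare crucible, the steel casting ring and the white tray where they stand.

Things in the scene. Friction and masses are not known exactly. Their poses are not given: they have to be found in the camera images.
- shield: Splash shield: a fixed grey base plate 180 x 180 x 8 mm with a white crucible in a copper coil at its centre (top 57 mm above the table) and a hinge post 54 mm from the centre along +x. Origin: centre of the plate's underside, on the table. Its -x side, more or less towards the robot, is the front, where the shells meet. It is bolted down; its place and yaw vary.
- shield_hinge (a point): Point on the vertical hinge axis shared by both shells, 95 mm above the table (27 mm above the shells' tops; the post itself ends at 76 mm). Its axes are parallel to those of shield. Shut, the left pin lies 113 mm along -x and 14 mm along +y of it, the right pin 113 mm along -x and 14 mm along -y.
- left_pin (a point): Grip point on the axis of the red upright pin at the free front edge of the left (+y) half-round shell, 95 mm above the table. The pin is 12 mm thick and ends 112 mm up; the shell (outer radius 52 mm) ends 69 mm up, so the pin can be taken from above. It swings 114 mm from the hinge axis. Shut, both pins together measure 40 mm over their outer sides and can be squeezed together.
- right_pin (a point): The same on the blue pin of the right (-y) shell.
- left_shell (a joint): Opening angle of the left shell (rad): 0 shut (a stop; its edge then lies on the shield's middle plane), grows as its pin swings away to +y of the shield; starts at 0.35 to 0.85. It stays where it is left (hinge friction about 0.08 N m, under 1 N at the pin).
- right_shell (a joint): Opening angle of the right shell (rad): 0 shut (stop), grows as its pin swings away to -y of the shield; otherwise as the left one.
- console: Fixed white control console 130 x 150 x 70 mm high, with a yellow square on top that carries the dial at its middle. Origin: centre of its underside, on the table. Place and yaw vary; console and shield may change sides.
- dial_center (a point): Point on the dial's upright axis, 100 mm above the table, in the middle of the grip bar's sides: a good TCP point for pinching the bar. This frame turns with the dial: its x axis runs along the bar, its y axis across it.
- dial_grip: The red dial: a disc of 30 mm radius (72 to 80 mm above the table) with an upright grip bar 52 mm long, 16 mm wide, ending 112 mm above the table. Origin on the dial's axis 70 mm above the table; x along the bar, y across it; the white pointer is at the bar's -x end.
- dial (a joint): Dial angle (rad), 0 at rest, where it starts; grows clockwise seen from above. Clicks (detents) at 0.4, 0.8 and 1.2 (one, two, three black dots), hard stop at 1.28. A spring returns it from everywhere, also from the clicks: about 0.08 N m at rest, 0.2 N m at the third click, 0.06 N m more or less between clicks.
- spare_crucible: Loose white ceramic cup, 52 mm wide, 50 mm high; leave alone. Origin: centre of its underside.
- casting_ring: Loose steel tube, 56 mm outside diameter, 55 mm high, standing; leave alone. Origin: centre of its underside.
- tray: Loose shallow white tray 100 x 75 x 20 mm with a small plaster piece; leave alone. Origin: centre of its underside.
Not all that is in view belongs to the job. Of the things that look like the console, take the one that is farthest to the robot's left at the start.

How it is judged:
By the outcome, as a careful person would: the job done as asked, in the order asked, and still so for the second after the job is handed in, while the arm keeps its last pose, push and grip.
It also fails if it takes over 62 s, if anything falls off the work surface, if the arm or the gripper's body presses on something with over 40 N, if the wrist force passes 120 N, or if a joint passes its speed limit or range.

## Working session

There is one attempt and no reset: what is moved stays moved. The work goes in short steps, Python scripts to look and compute and a tool call to move; the robot and the scene stay as the last step left them, time stands still between calls to the robot, and variables do not carry over. Pictures are saved under pics/ and viewed, at most 10 in all, crops included, and the job is handed in when it is done.

Besides the shell and the picture viewer there is one more tool, called after "Emit:" as name(argument=value, ...), one argument or row to a line, values as JSON. carry_out: Moves the arm, as the interface text tells. Its arguments: {"type":"object","properties":{"motion":{"type":"string"},"grip_force":{"type":"number"}},"required":["motion"]}

```bash
ls; mkdir -p pics
cat > h.py <<'E'
import numpy as np,cv2
from station import ctrl
def Rm(a):
    a=np.array(a,float)
    if a.shape==(3,3): return a
    from scipy.spatial.transform import Rotation as R
    return R.from_euler('xyz',a).as_matrix() if a.size==3 else R.from_quat(a).as_matrix()
def pts(c):
    K=np.array(c['K']);z=c['range_z'];v,u=np.mgrid[:480,:640]
    P=np.stack([(u-K[0,2])/K[0,0]*z,-(v-K[1,2])/K[1,1]*z,-z],-1)
    return P@Rm(c['attitude']).T+np.array(c['position'])
E
python3 - <<'E'
from h import *
print(ctrl.get_obs())
for n in ['top','scene']:
    c=ctrl.camera(n);cv2.imwrite(f'pics/{n}0.png',c['pixels'][...,::-1]);print(n,c['K'],c['position'],c['attitude'],[k for k in c],np.count_nonzero(c['range_z']))
    np.savez(f'{n}0.npz',pix=c['pixels'],P=pts(c),z=c['range_z'])
E
```

```text
pics
{'time_s': 0.0, 'qpos': array([-1.38661390e+00,  3.00469502e-01,  1.52156134e+00, -3.00076510e-05,
        1.32068737e+00, -6.66196759e-02]), 'joint_vel': array([ 0.00014862,  0.00066829,  0.00124476,  0.00107828, -0.00158776,
       -0.00089924]), 'tau': array([ 9.70179208e-04, -5.31800723e+01, -3.52735341e+01,  7.08681252e-02,
        2.43313605e-02, -8.54640280e-05]), 'ee_pos': array([ 0.13643678, -0.53257035,  0.22369554]), 'eef_rot': array([-3.14046766e+00, -4.59275902e-05,  2.50809518e-01]), 'force': array([ 0.33843129,  0.26896036, -0.03514786]), 'moment': array([-0.01840723,  0.01613113,  0.07252989]), 'grip_force': 0.0, 'grip_width': 0.09397328275084334}
top [[459.66714304   0.         320.82296681]
 [  0.         459.66714304 236.39944233]
 [  0.           0.           1.        ]] [0.41445559 0.0251743  1.25630947] [ 0.08169168 -0.0165462  -1.57426346] ['pixels', 'range_z', 'K', 'position', 'attitude'] 305957
scene [[509.74331913   0.         323.28828452]
 [  0.         509.74331913 230.1416747 ]
 [  0.           0.           1.        ]] [1.14242882 0.19094206 0.95341226] [0.65957691 0.00304448 1.83497547] ['pixels', 'range_z', 'K', 'position', 'attitude'] 305968
```

View pics/top0.png

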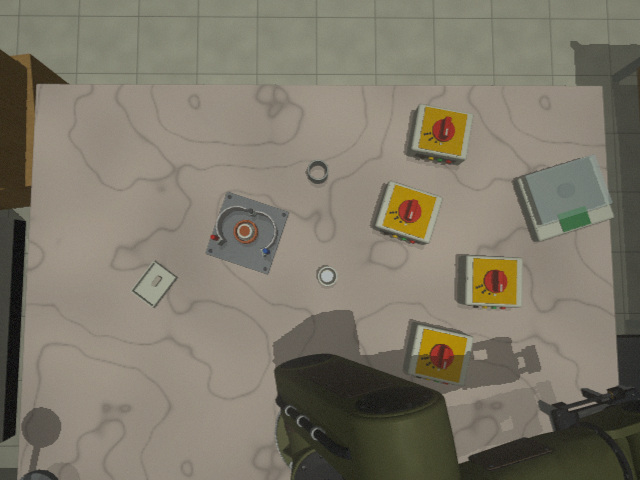

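View pics/scene0.png

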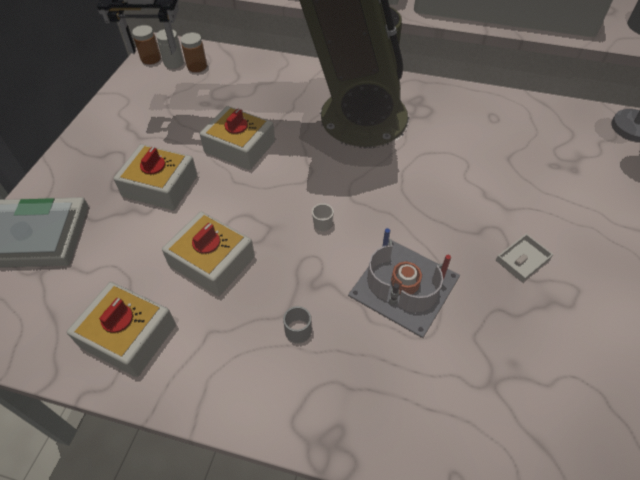

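The top view shows four console look-alikes at pixels (440,132), (410,211), (493,281) and (441,353). World +y is image-left, so (410,211) is farthest to the robot's left. The shield is at (247,232), with its red pin at (213,237) and blue pin at (266,252). The ring is at (317,172), the cup at (327,275) and the tray at (155,284). I'll measure these and take a confirming crop.

Run:
```python
from h import *
d=np.load('top0.npz');s=np.load('scene0.npz')
def msk(d,col):
    h=cv2.cvtColor(d['pix'][...,::-1].copy(),cv2.COLOR_BGR2HSV);H,S,V=[h[...,i].astype(int) for i in range(3)]
    return {'red':((H<6)|(H>174))&(S>150)&(V>70),'blue':(H>100)&(H<130)&(S>110)&(V>60),'yel':(H>18)&(H<30)&(S>150)}[col]
for nm,D in (('top',d),('scene',s)):
  P=D['P']
  for col,lo,hi in (('red',.085,.125),('blue',.085,.125),('yel',.06,.08)):
    m=msk(D,col)&(P[...,2]>lo)&(P[...,2]<hi)
    n,l,st,ce=cv2.connectedComponentsWithStats(m.astype(np.uint8))
    for i in range(1,n):
        if st[i,4]<8: continue
        q=P[l==i]; r=cv2.minAreaRect((q[:,:2]*1000).astype(np.float32))
        print(nm,col,st[i,4],ce[i].round(),q.mean(0).round(4),'rect',np.round(r[0],1),np.round(r[1],1),round(r[2],1),'zmax',q[:,2].max().round(4))
# plate
P=d['P'];u0,v0=247,232
reg=np.zeros((480,640),bool);reg[180:285,195:300]=1
m=reg&(P[...,2]>.004)&(P[...,2]<.013)
q=P[m];r=cv2.minAreaRect((q[:,:2]*1000).astype(np.float32));print('plate',r)
m=reg&(P[...,2]>.05);n,l,st,ce=cv2.connectedComponentsWithStats(m.astype(np.uint8))
for i in range(1,n):
    if st[i,4]>15: q=P[l==i];print('tall',st[i],q.mean(0).round(4),q.max(0).round(3))
for nm,(a,b,c,e) in dict(ring=(155,190,300,335),cup=(260,292,312,343),tray=(258,310,130,180),con=(175,250,370,445)).items():
    q=P[a:b,c:e].reshape(-1,3);q=q[q[:,2]>(.065 if nm=='con' else .012)];print(nm,cv2.minAreaRect((q[:,:2]*1000).astype(np.float32)))
a=cv2.resize(d['pix'][170:260,360:450],None,fx=5,fy=5,interpolation=3);b=cv2.resize(d['pix'][185:275,202:292],None,fx=5,fy=5,interpolation=3)
cv2.imwrite('pics/crop1.png',cv2.resize(np.hstack([b,a]),(800,400))[...,::-1])
```

```text
top red 88 [447. 125.] [ 0.7944 -0.3177  0.1118] rect [ 792.1 -317.7] [14.8 49.5] 78.4 zmax 0.1183
top red 94 [412. 208.] [ 0.5794 -0.2252  0.1116] rect [ 576.8 -224.7] [14.8 50. ] 71.6 zmax 0.1159
top red 15 [212. 237.] [0.5082 0.2759 0.1113] rect [508.6 275.7] [7.6 7.4] 2.2 zmax 0.1155
top red 91 [500. 280.] [ 0.3988 -0.4416  0.1121] rect [ 395.4 -442.2] [15.3 49.9] 87.6 zmax 0.1173
top red 94 [445. 356.] [ 0.2135 -0.2991  0.1114] rect [ 208.6 -298.4] [15.7 49.3] 78.4 zmax 0.1168
top blue 17 [265. 250.] [0.4735 0.1453 0.1104] rect [473.2 145.6] [7.7 8.5] 0.7 zmax 0.1184
top yel 1280 [443. 131.] [ 0.7912 -0.3186  0.0711] rect [ 792.4 -319. ] [113.4 114. ] 79.3 zmax 0.0796
top yel 1378 [409. 211.] [ 0.5768 -0.2257  0.0711] rect [ 577.5 -226. ] [113.9 114.3] 72.0 zmax 0.0792
top yel 1426 [494. 281.] [ 0.3962 -0.4421  0.0711] rect [ 395.6 -442.7] [115.1 112.9] 87.0 zmax 0.0779
top yel 1452 [441. 355.] [ 0.2089 -0.3001  0.0711] rect [ 207.7 -299.9] [115.1 112.7] 76.9 zmax 0.0784
scene red 86 [232. 118.] [ 0.2247 -0.3     0.1076] rect [ 217.8 -299.8] [17.2 45. ] 76.3 zmax 0.1161
scene re
[... 1282 characters left out ...]

tall [248 208   7   7  37] [0.5735 0.1831 0.0964] [0.585 0.196 1.256]
tall [256 211  20  46 141] [0.5083 0.1408 0.0982] [0.578 0.174 1.256]
tall [240 220  17  23  59] [0.5228 0.186  0.0735] [0.557 0.217 1.256]
tall [237 224  15  15 180] [0.5271 0.2046 0.0635] [0.546 0.225 1.256]
ring ((566.4229736328125, 6.967185974121094), (301.2762145996094, 54.17577362060547), 3.3620355129241943)
cup ((409.34375, -10.307731628417969), (50.17832946777344, 51.210880279541016), 36.218379974365234)
tray ((425.18994140625, 275.77227783203125), (120.08360290527344, 487.071044921875), 11.396886825561523)
con ((499.60284423828125, -160.51568603515625), (179.22369384765625, 367.1541748046875), 50.652584075927734)
```

View pics/crop1.png

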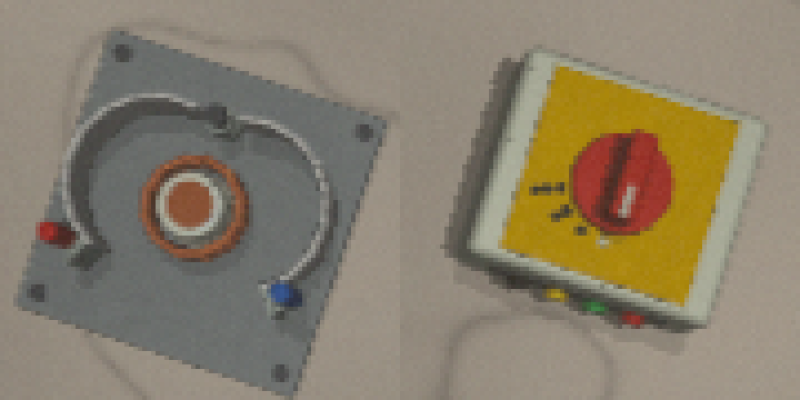

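The crop confirms both targets. The console at (410,211) is yellow with its pointer at the near end and its dots clockwise from it. On the shield, red is left and blue is right, with the front towards the robot. I still need the shield's exact pose.

Run:
```python
from h import *
from scipy.optimize import least_squares
d=np.load('top0.npz');P=d['P'];z=P[...,2]
reg=np.zeros((480,640),bool);reg[185:280,198:296]=1
S=cv2.cvtColor(d['pix'][...,::-1].copy(),cv2.COLOR_BGR2HSV)
pix=d['pix'].astype(int); grey=(abs(pix[...,0]-pix[...,2])<14)|(pix[...,2]>pix[...,0])
m=cv2.morphologyEx((reg&(z>.004)&(z<.09)).astype(np.uint8),cv2.MORPH_OPEN,np.ones((3,3)))
n,l,st,ce=cv2.connectedComponentsWithStats(m);i=1+st[1:,4].argmax()
q=P[(l==i)&(z<.02)];r=cv2.minAreaRect((q[:,:2]*1000).astype(np.float32));print('plate',r,cv2.boxPoints(r))
orange=(pix[...,0]-pix[...,2]>50)&reg&(z>.02)&(z<.07)
n,l,st,ce=cv2.connectedComponentsWithStats(cv2.dilate(orange.astype(np.uint8),np.ones((3,3))));i=1+st[1:,4].argmax()
mm=orange&(l==i);print('coil',cv2.minEnclosingCircle((P[mm][:,:2]*1000).astype(np.float32)))
red=np.array([.5086,.2757]);blue=np.array([.4740,.1457])
c=np.array(r[0])/1000
for yaw in np.radians([-15,-16,-17,-18,-19]):
    R=np.array([[np.cos(yaw),-np.sin(yaw)],[np.sin(yaw),np.cos(yaw)]]);h=c+R@[.054,0]
    a=R.T@(red-h);b=R.T@(blue-h);print(np.degrees(yaw),'hinge',h,'red',a,np.hypot(*a),'blue',b,np.hypot(*b),'shutL',h+R@[-.113,.014],h+R@[-.113,-.014])
```

```text
plate ((528.5143432617188, 205.68063354492188), (180.6194610595703, 179.91299438476562), 71.47210693359375) [[414.52298 148.63689]
 [585.1109   91.4666 ]
 [642.50574 262.72437]
 [471.9178  319.89465]]
coil ((527.680419921875, 205.627197265625), 31.079322814941406)
-14.999999999999998 hinge [0.58067434 0.19170441] red [-0.09135812  0.0624793 ] 0.11067958322138766 blue [-0.09113268 -0.07204619] 0.11617150963936176 shutL [0.47514819 0.23447392] [0.46790125 0.207428  ]
-16.0 hinge [0.58042247 0.19079622] red [-0.09244285  0.0618178 ] 0.11120755538105803 blue [-0.08986965 -0.07268327] 0.11558292209030437 shutL [0.47565883 0.2354009 ] [0.46794098 0.20848557]
-17.0 hinge [0.5801548  0.18989256] red [-0.09351586  0.06113746] 0.11172737318440415 blue [-0.08859569 -0.07329822] 0.1149861907876472 shutL [0.47618557 0.23631883] [0.46799916 0.2095423 ]
-18.0 hinge [0.5798714  0.18899372] red [-0.09457684  0.0604385 ] 0.11223899267531126 blue [-0.08731119 -0.07389083] 0.11438137147816808 shutL [0.47672825 0.23722743] [0.46807577 0.21059784]
-19.0 hinge [0.57957235 0.18809995] red [-0.09562546  0.05972114] 0.11274237066961314 blue [-0.08601654 -0.07446094] 0.1137685208848042 shutL [0.4772867  0.23812641] [0.46817079 0.21165189]
```

Emit:
carry_out(
  motion=".0155 .0337 0 0 0 6.13 0;.0155 .0337 0 0 0 6.13 0;.0155 .0337 0 0 0 6.13 0;.0155 .0337 0 0 0 6.13 0;.0155 .0337 0 0 0 6.13 0;.0155 .0337 0 0 0 6.13 0;.0155 .0337 0 0 0 6.13 0;.0155 .0337 0 0 0 6.13 0;.0155 .0337 0 0 0 6.13 0;.0155 .0337 0 0 0 6.13 0;.0155 .0337 0 0 0 6.13 100;.0155 .0337 0 0 0 6.13 147",
  grip_force=10,
)

```text
time_s: 1.1
ee_pos: [0.3226, -0.1266, 0.2243]
eef_rot: [3.141, 0.0, 1.54]
force: [0.8, 0.3, 0.0]
grip_width: 0.0841
grip_force: 0.0
```

Emit:
carry_out(
  motion=".0155 .0337 0 0 0 6.13 147;.0155 .0337 0 0 0 6.13 147;.0155 .0337 0 0 0 6.13 147;.0155 .0337 0 0 0 6.13 147;.0155 .0337 0 0 0 6.13 147;.0155 .0337 0 0 0 6.13 147;.0155 .0337 0 0 0 6.13 147;.0155 .0337 0 0 0 6.13 147;.0155 .0337 0 0 0 6.13 147;.0155 .0337 0 0 0 6.13 147;.0155 .0337 0 0 0 6.13 147;.0155 .0337 0 0 0 6.13 147;0 0 0 0 0 0 147;0 0 0 0 0 0 147",
)

```text
time_s: 2.27
ee_pos: [0.5083, 0.277, 0.2229]
eef_rot: [-3.14, -0.001, 2.82]
force: [-0.7, -0.3, -0.6]
grip_width: 0.0396
grip_force: 0.0
```

Emit:
carry_out(
  motion="0 -.001 -.016 0 0 0 147;0 0 -.016 0 0 0 147;0 0 -.016 0 0 0 147;0 0 -.016 0 0 0 147;0 0 -.016 0 0 0 147;0 0 -.016 0 0 0 147;0 0 -.016 0 0 0 147;0 0 -.016 0 0 0 147;0 0 0 0 0 0 147;0 0 0 0 0 0 255;0 0 0 0 0 0 255;0 0 0 0 0 0 255;0 0 0 0 0 0 255;0 0 0 0 0 0 255;0 0 0 0 0 0 255",
)

```text
time_s: 3.52
ee_pos: [0.5087, 0.2752, 0.097]
eef_rot: [3.141, 0.001, 2.819]
force: [-2.6, 1.6, 5.9]
grip_width: 0.0118
grip_force: 10.0
```

Emit:
carry_out(
  motion="-.0024 -.0032 0 0 0 0 255;-.0026 -.0032 0 0 0 0 255;-.0028 -.003 0 0 0 0 255;-.003 -.003 0 0 0 0 255;-.003 -.003 0 0 0 0 255;-.0032 -.0028 0 0 0 0 255;-.0034 -.0026 0 0 0 0 255;-.0034 -.0025 0 0 0 0 255;0 0 0 0 0 0 255;0 0 0 0 0 0 255",
)

```text
time_s: 4.35
ee_pos: [0.486, 0.2508, 0.097]
eef_rot: [3.141, 0.003, 2.818]
force: [7.8, -6.3, 3.9]
grip_width: 0.0115
grip_force: 10.0
```

Emit:
carry_out(
  motion="0 0 0 0 0 0 180;0 0 0 0 0 0 180;0 0 0 0 0 0 180;0 0 .02 0 0 0 180;0 0 .02 0 0 0 180;0 0 .02 0 0 0 180;0 0 0 0 0 0 147;0 0 0 0 0 0 147",
)

```text
time_s: 5.02
ee_pos: [0.4847, 0.2519, 0.1566]
eef_rot: [3.141, 0.001, 2.819]
force: [-0.9, 0.1, -0.9]
grip_width: 0.0374
grip_force: 0.0
```

Emit:
carry_out(
  motion="-.0018 -.0177 0 0 0 0 147;-.0018 -.0177 0 0 0 0 147;-.0018 -.0177 0 0 0 0 147;-.0018 -.0177 0 0 0 0 147;-.0018 -.0177 0 0 0 0 147;-.0018 -.0177 0 0 0 0 147;0 0 0 0 0 0 147;0 0 -.0122 0 0 0 147;0 0 -.0122 0 0 0 147;0 0 -.0122 0 0 0 147;0 0 -.0122 0 0 0 147;0 0 -.0122 0 0 0 147;0 0 0 0 0 0 255;0 0 0 0 0 0 255;0 0 0 0 0 0 255;0 0 0 0 0 0 255;0 0 0 0 0 0 255;0 0 0 0 0 0 255",
)

```text
time_s: 6.52
ee_pos: [0.4743, 0.1457, 0.0958]
eef_rot: [3.141, 0.001, 2.819]
force: [2.0, 1.7, 2.5]
grip_width: 0.0115
grip_force: 10.0
```

Emit:
carry_out(
  motion="-.0016 .0039 0 0 0 0 255;-.0014 .004 0 0 0 0 255;-.0013 .0041 0 0 0 0 255;-.0011 .0041 0 0 0 0 255;-.0009 .0041 0 0 0 0 255;-.0008 .0041 0 0 0 0 255;-.0006 .0041 0 0 0 0 255;-.0005 .0042 0 0 0 0 255;-.0003 .0042 0 0 0 0 255;-.0001 .0042 0 0 0 0 255;0 .0042 0 0 0 0 255;.0002 .0042 0 0 0 0 255;0 0 0 0 0 0 255;0 0 0 0 0 0 255",
)

```text
time_s: 7.68
ee_pos: [0.4652, 0.1954, 0.0954]
eef_rot: [3.142, -0.0, 2.819]
force: [-0.9, 0.0, 5.9]
grip_width: 0.0115
grip_force: 10.0
```

Emit:
carry_out(
  motion="0 0 0 0 0 0 180;0 0 0 0 0 0 180;0 0 0 0 0 0 180;0 0 .02 0 0 0 180;0 0 .02 0 0 0 180;0 0 .02 0 0 0 180;0 0 0 0 0 0 0;0 0 0 0 0 0 0",
)

```text
time_s: 8.35
ee_pos: [0.4657, 0.195, 0.1556]
eef_rot: [3.141, 0.001, 2.819]
force: [-0.6, -0.1, -0.5]
grip_width: 0.0378
grip_force: 0.0
```

Emit:
carry_out(
  motion=".002 .0073 0 0 0 0 0;.002 .0073 0 0 0 0 0;.002 .0073 0 0 0 0 0;.0018 .0072 0 0 0 0 0;0 0 0 0 0 0 0;0 0 0 0 0 0 0;0 0 0 0 0 0 0;0 0 0 0 0 0 0;0 0 -.01 0 0 0 0;0 0 -.01 0 0 0 0;0 0 -.01 0 0 0 0;0 0 -.01 0 0 0 0;0 0 -.01 0 0 0 0;0 0 -.01 0 0 0 0;0 0 0 0 0 0 0",
)

```text
time_s: 9.6
ee_pos: [0.4724, 0.2236, 0.0928]
eef_rot: [-3.14, -0.002, 2.818]
force: [-0.3, 0.0, -0.1]
grip_width: 0.0941
grip_force: 0.0
```

Emit:
carry_out(
  motion="0 0 0 0 0 0 200;0 0 0 0 0 0 200;0 0 0 0 0 0 200;0 0 0 0 0 0 200;0 0 0 0 0 0 200;0 0 0 0 0 0 200;0 0 0 0 0 0 200;0 0 0 0 0 0 200;0 0 0 0 0 0 200;0 0 0 0 0 0 200;0 0 0 0 0 0 200;0 0 0 0 0 0 200",
  grip_force=20,
)

```text
time_s: 10.6
ee_pos: [0.4734, 0.2246, 0.0953]
eef_rot: [3.14, 0.0, 2.819]
force: [0.1, 6.2, -0.9]
grip_width: 0.0394
grip_force: 20.0
```

Emit:
carry_out(
  motion="0 0 0 0 0 0 100;0 0 0 0 0 0 60;0 0 0 0 0 0 60;0 0 0 0 0 0 60;0 0 0 0 0 0 60;0 0 .015 0 0 0 60;0 0 .02 0 0 0 60;0 0 .03 0 0 0 60;0 0 .03 0 0 0 60;0 0 .03 0 0 0 60;.02 -.035 0 0 0 0 60;.02 -.035 0 0 0 0 60;.01 -.037 0 0 0 0 60;.01 -.037 0 0 0 0 60;0 -.037 0 0 0 0 60;0 -.037 0 0 0 0 60;0 0 0 0 0 0 60;0 0 0 0 0 0 60",
)

```text
time_s: 12.1
ee_pos: [0.5333, 0.0044, 0.2202]
eef_rot: [-3.142, -0.0, 2.815]
force: [-0.1, 0.3, 0.3]
grip_width: 0.0719
grip_force: 0.0
```

```bash
cat > look.py <<'E'
from h import *
import sys
c=ctrl.camera('top');s=ctrl.camera('scene')
cv2.imwrite(f'pics/{sys.argv[1]}.png',np.hstack([cv2.resize(c['pixels'][185:275,202:292],(400,400),interpolation=3),cv2.resize(s['pixels'][210:340,340:470],(400,400),interpolation=3)])[...,::-1])
P=pts(c);h=cv2.cvtColor(c['pixels'],cv2.COLOR_RGB2HSV).astype(int);H,S,V=h[...,0],h[...,1],h[...,2]
e=np.array([.948,-.317]);f=np.array([.317,.948]);hg=np.array([.5797,.1886])
for n,m in (('red',((H<6)|(H>174))&(S>150)),('blue',(H>100)&(H<130)&(S>110))):
    m=m&(P[...,2]>.085)&(P[...,2]<.125)&(P[...,1]>.05)
    q=P[m][:,:2].mean(0);print(n,q,(q-hg)@e,(q-hg)@f,m.sum())
print(ctrl.get_obs()['ee_pos'])
E
python3 look.py shut1
```

```text
red [0.47657872 0.2357971 ] -0.11272045457262962 0.012053406807223771 14
blue [0.46829598 0.20997235] -0.11238604547909146 -0.01505408819144229 17
[0.5332787  0.00644573 0.22027465]
```

View pics/shut1.png

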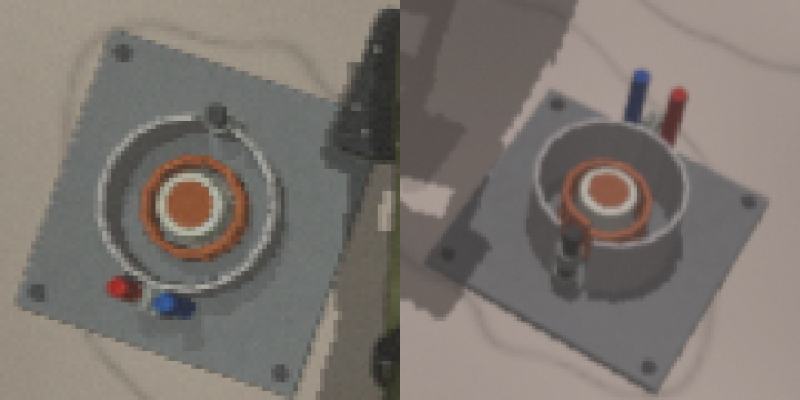

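The shield is shut: the rim is a closed ring, with the pins at crop (122,288) and (168,304), 27 mm apart. On to the dial.

Emit:
carry_out(
  motion=".0064 -.0331 0 0 0 0 100;.0064 -.0331 0 0 0 0 100;.0064 -.0331 0 0 0 0 100;.0064 -.0331 0 0 0 0 100;.0064 -.0331 0 0 0 0 100;.0064 -.0331 0 0 0 0 100;.0061 -.033 0 0 0 0 100;0 0 0 0 0 .5 100;0 0 -.015 0 0 0 100;0 0 -.015 0 0 0 100;0 0 -.015 0 0 0 100;0 0 -.015 0 0 0 100;0 0 -.015 0 0 0 100;0 0 -.015 0 0 0 100;0 0 -.01 0 0 0 100;0 0 -.008 0 0 0 100;0 0 -.005 0 0 0 100;0 0 -.003 0 0 0 100;0 0 0 0 0 0 100;0 0 0 0 0 0 100",
)

```text
time_s: 13.87
ee_pos: [0.578, -0.2256, 0.1048]
eef_rot: [-3.142, 0.001, 2.827]
force: [0.1, -0.9, 1.7]
grip_width: 0.0573
grip_force: 0.0
```

Emit:
carry_out(
  motion="0 0 0 0 0 0 230;0 0 0 0 0 0 230;0 0 0 0 0 0 230;0 0 0 0 0 0 230;0 0 0 0 0 0 230;0 0 0 0 0 0 230;0 0 0 0 0 0 230;0 0 0 0 0 0 230",
  grip_force=10,
)

```text
time_s: 14.53
ee_pos: [0.578, -0.225, 0.1043]
eef_rot: [3.141, 0.0, 2.827]
force: [0.9, 4.6, 0.9]
grip_width: 0.0161
grip_force: 10.0
```

```bash
python3 -c "
from h import *
o=ctrl.get_obs();print(o['moment'],o['force'],o['qpos'],o['ee_pos'])"
```

```text
[ 0.90494666 -0.39791534 -0.07336411] [0.92298646 4.59904048 0.86647431] [-4.30670506e-01  5.69332076e-01  1.42793909e+00  9.98698843e-04
  1.14442647e+00 -1.68767468e+00] [ 0.57798409 -0.22501492  0.10430112]
```

Emit:
carry_out(
  motion=".0003 .001 -.002 0 0 0 230;0 0 0 0 0 0 230;0 0 0 0 0 0 230;0 0 0 0 0 0 230",
  grip_force=50,
)

```text
time_s: 14.87
ee_pos: [0.5781, -0.2249, 0.1042]
eef_rot: [-3.141, 0.001, 2.827]
force: [-9.2, 2.7, 17.7]
grip_width: 0.0156
grip_force: 50.0
```

Emit:
carry_out(
  motion="0 0 0 0 0 -5 230;0 0 0 0 0 -5 230;0 0 0 0 0 -5 230;0 0 0 0 0 -5 230;0 0 0 0 0 -5 230;0 0 0 0 0 -5 230;0 0 0 0 0 -5 230;0 0 0 0 0 0 230;0 0 0 0 0 0 230",
)

```text
time_s: 15.62
ee_pos: [0.5783, -0.2248, 0.1042]
eef_rot: [3.141, 0.001, 2.216]
force: [-7.1, 3.1, 17.0]
grip_width: 0.0154
grip_force: 50.0
```

Emit:
carry_out(
  motion="0 0 .001 0 0 -5 230;0 0 .001 0 0 -5 230;0 0 0 0 0 -5 230;0 0 0 0 0 -5 230;0 0 0 0 0 -5 230;0 0 0 0 0 -5 230;0 0 0 0 0 -4 230;0 0 0 0 0 0 230;0 0 0 0 0 0 230;0 0 0 0 0 0 230;0 0 0 0 0 0 230",
)

```text
time_s: 16.53
ee_pos: [0.5783, -0.2247, 0.1043]
eef_rot: [3.141, 0.0, 1.625]
force: [4.9, -0.5, -1.0]
grip_width: 0.0155
grip_force: 50.0
```

```bash
cat > d.py <<'E'
from h import *
import sys
o=ctrl.get_obs();print(o['moment'],o['eef_rot'])
c=ctrl.camera('top');s=ctrl.camera('scene')
np.savez('d.npz',pix=s['pixels'],P=pts(s),pt=c['pixels'],Pt=pts(c))
cv2.imwrite(f'pics/{sys.argv[1]}.png',np.hstack([cv2.resize(c['pixels'][165:255,360:450],(400,400),interpolation=3),cv2.resize(s['pixels'][205:295,160:250],(400,400),interpolation=3)])[...,::-1])
E
python3 d.py dial1; python3 look.py shut2
```

```text
[-0.04406573 -0.88736467  0.24867896] [3.14096206e+00 3.07593086e-04 1.62476156e+00]
red [0.47625968 0.23584698] -0.11303871739548912 0.011999556201487125 13
blue [0.46830597 0.21000554] -0.11238709792266895 -0.015019451188162494 17
[ 0.57831768 -0.22466804  0.10431337]
```

View pics/dial1.png

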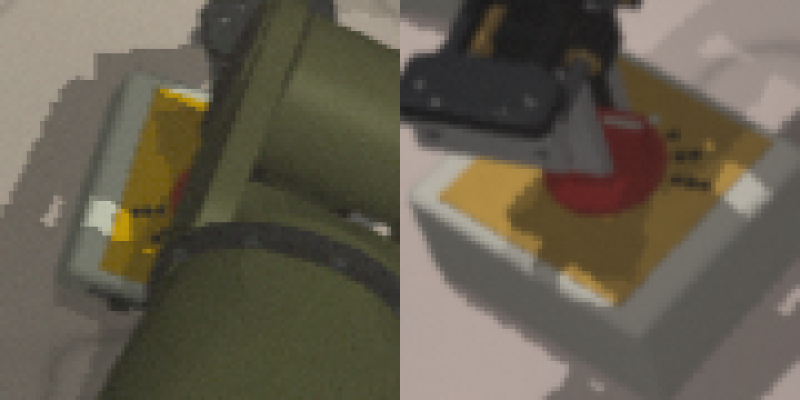

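The scene half shows a whitish mark at crop (625,122), close to the rest mark at (655,118) and away from the three dots at (690,183). The grip may have slipped on the bar, so I'm checking with a larger crop and the heights.

Run:
```python
from h import *
d=np.load('d.npz');s=np.load('scene0.npz')
cr=lambda p:cv2.resize(p[215:260,180:225],(400,400),interpolation=cv2.INTER_NEAREST)
cv2.imwrite('pics/dial2.png',np.hstack([cr(s['pix']),cr(d['pix'])])[...,::-1])
c=np.array([.578,-.2252])
for n,D in (('before',s),('now',d)):
    p=D['pix'][215:260,180:225].astype(int);P=D['P'][215:260,180:225]
    w=(p.min(-1)>110)&(np.ptp(p,axis=-1)<50);
    r=P[...,:2]-c;R=np.hypot(r[...,0],r[...,1]);w&=(R<.045)&(P[...,2]>.06)&(P[...,2]<.12)
    print(n);
    for v,u in zip(*np.nonzero(w)): print(u+180,v+215,P[v,u].round(3),'R',R[v,u].round(3),'ang',np.degrees(np.arctan2(r[v,u,1],r[v,u,0])).round())
    m=(p[...,0]>70)&(p[...,0]>2*p[...,2])&(p[...,0]>2.2*p[...,1])&(R<.04)
    for lo,hi in ((.09,.106),(.106,.118)):
        q=P[m&(P[...,2]>lo)&(P[...,2]<hi)];print(lo,len(q),cv2.minAreaRect((q[:,:2]*1000).astype(np.float32)) if len(q) else '')
```

```text
before
209 224 [ 0.56  -0.219  0.112] R 0.019 ang 161.0
210 224 [ 0.56  -0.217  0.113] R 0.02 ang 155.0
207 225 [ 0.561 -0.224  0.109] R 0.017 ang 175.0
208 225 [ 0.564 -0.219  0.113] R 0.015 ang 158.0
209 225 [ 0.563 -0.218  0.112] R 0.017 ang 155.0
206 226 [ 0.564 -0.225  0.108] R 0.014 ang -180.0
207 226 [ 0.566 -0.221  0.112] R 0.013 ang 162.0
208 226 [ 0.567 -0.218  0.114] R 0.013 ang 147.0
205 227 [ 0.57  -0.224  0.113] R 0.008 ang 169.0
206 227 [ 0.57  -0.222  0.113] R 0.009 ang 157.0
207 227 [ 0.569 -0.22   0.113] R 0.011 ang 149.0
205 228 [ 0.573 -0.222  0.114] R 0.006 ang 149.0
206 228 [ 0.571 -0.222  0.111] R 0.008 ang 153.0
216 231 [ 0.545 -0.217  0.07 ] R 0.034 ang 166.0
217 231 [ 0.543 -0.216  0.068] R 0.036 ang 165.0
216 232 [ 0.548 -0.216  0.071] R 0.031 ang 162.0
217 232 [ 0.547 -0.214  0.07 ] R 0.033 ang 160.0
0.09 10 ((604.8101806640625, -234.95252990722656), (8.423956871032715, 2.784080982208252), 82.8784408569336)
0.106 117 ((583.6432495117188, -223.92193603515625), (15.576791763305664, 48.46034240722656), 69.62999725341797)
now
0.09 17 ((586.9073486328125, -204.37928771972656), (5.234299182891846, 13.875597953796387), 23.428762435913086)
0.106 24 ((586.7494506835938, -204.3135528564453), (7.682641983032227, 16.05194091796875), 15.161526679992676)
```

View pics/dial2.png

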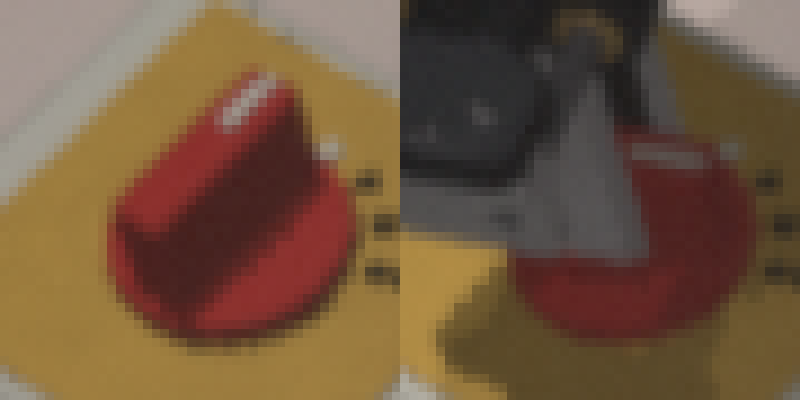

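The pointer sits on top of the bar (z 0.112), so in this view it appears higher than the dots. It has swung from lying along the bar at (250,100) to pointing at +y at (665,155). The bar stayed flush (width 15.5 mm), the tool turned 1.20 rad, and the holding moment is about 0.2 N m, all of which fit the third click. The shield is still shut. I'll add a small bias for lag and hold.

Emit:
carry_out(
  motion="0 0 0 0 0 -1 230;0 0 0 0 0 0 230;0 0 0 0 0 0 230;0 0 0 0 0 0 230;0 0 0 0 0 0 230;0 0 0 0 0 0 230",
)

```text
time_s: 17.23
ee_pos: [0.5783, -0.2247, 0.1043]
eef_rot: [3.141, 0.0, 1.606]
force: [4.9, 0.1, -1.8]
grip_width: 0.0156
grip_force: 50.0
```

```bash
python3 -c "
from h import *
o=ctrl.get_obs();print(o['moment'],o['eef_rot'],o['grip_width'],o['force'])
print(ctrl.hand_in())"
```

```text
[-0.07049969 -1.09231952  0.2696117 ] [3.14094493e+00 2.70239937e-04 1.60617581e+00] 0.015643404053654632 [ 4.9244659   0.08565147 -1.75768436]
the job is handed in; nothing more can be done
None
```

I swung the shield shut, then turned the dial about 1.22 rad by the wrist reading (third click is 1.2), and handed the job in at about 17 s with the gripper still holding it; the third-click position is inferred from that reading, since no camera view showed the pointer at the three dots.

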